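# Sort inspected turned parts into their trays

### The job

Sort the inspected parts: first quarantine the steel ring with the red paint marks in the red tray (either bay), before you move any of the other parts. Then put the two plain steel rings in the blue tray and the two brass bushes in the green tray, one part to a bay, each sitting flat on the bay's floor with its axis upright, the bushes flange down as they stand now. Leave the tape roll and the eraser where they lie.

Things in the scene. Friction and masses are not known exactly. Their poses are not given: they have to be found in the camera images.
- reject_ring: rejected steel spacer ring: the same as the plain ones (outer diameter 46 mm, bore 28 mm, height 26 mm, about 0.2 kg, loose, standing flat) but with two bright red paint marks, half a turn apart, on its top and sides, each over about a fifth of the way round. Origin: centre of its underside; z up along its axis.
- ring_a: plain bright steel spacer ring, outer diameter 46 mm, bore 28 mm, height 26 mm, about 0.2 kg, loose, standing flat on the bench (its axis vertical). Origin: centre of its underside; z up along its axis. The two plain steel rings are interchangeable.
- ring_b: plain bright steel spacer ring, outer diameter 46 mm, bore 28 mm, height 26 mm, about 0.2 kg, loose, standing flat on the bench (its axis vertical). Origin: centre of its underside; z up along its axis. The two plain steel rings are interchangeable.
- bush_a: brass flanged bush, loose, standing flange down: flange 44 mm diameter and 6 mm thick at the bottom, above it a neck 30 mm in diameter, total height 30 mm, bore 20 mm, about 0.16 kg. Origin: centre of its underside; z up along its axis. The two bushes are interchangeable.
- bush_b: brass flanged bush, loose, standing flange down: flange 44 mm diameter and 6 mm thick at the bottom, above it a neck 30 mm in diameter, total height 30 mm, bore 20 mm, about 0.16 kg. Origin: centre of its underside; z up along its axis. The two bushes are interchangeable.
- blue_tray: blue plastic two-bay tray, fixed to the bench, open on top: 78 mm along its x, 152 mm along its y, rim 12 mm and divider 11 mm above the bench, walls and divider 4 mm thick, floor 4 mm thick. Two square bays, 70 x 70 mm inside, side by side along y: their centres lie at y = +37 mm and y = -37 mm from the origin (x = 0). Origin: centre of its underside, on the bench; z up.
- green_tray: green plastic two-bay tray, fixed to the bench, open on top: 78 mm along its x, 152 mm along its y, rim 12 mm and divider 11 mm above the bench, walls and divider 4 mm thick, floor 4 mm thick. Two square bays, 70 x 70 mm inside, side by side along y: their centres lie at y = +37 mm and y = -37 mm from the origin (x = 0). Origin: centre of its underside, on the bench; z up.
- red_tray: red plastic two-bay tray, fixed to the bench, open on top: 78 mm along its x, 152 mm along its y, rim 12 mm and divider 11 mm above the bench, walls and divider 4 mm thick, floor 4 mm thick. Two square bays, 70 x 70 mm inside, side by side along y: their centres lie at y = +37 mm and y = -37 mm from the origin (x = 0). Origin: centre of its underside, on the bench; z up.
- tape_roll: bystander: small roll of white tape with a cardboard core, 50 mm diameter, 18 mm high, lying flat among the parts. Origin: centre of its underside.
- eraser: bystander: green and white board eraser, 26 x 46 mm (x, y) and 24 mm high, among the parts. Origin: centre of its underside.

How it is judged:
On the way:
1. the red-marked ring sits flat in a bay of the red tray, released, while the four other parts are still where they were at the start (within 25 mm) (((x of reject_ring in the frame of red_tray between -0.015 and 0.015 m and y of reject_ring in the frame of red_tray between 0.022 and 0.052 m and z of reject_ring in the frame of red_tray below 0.007 m and angle between reject_ring's own z axis and vertical below 0.12 rad) or (x of reject_ring in the frame of red_tray between -0.015 and 0.015 m and y of reject_ring in the frame of red_tray between -0.052 and -0.022 m and z of reject_ring in the frame of red_tray below 0.007 m and angle between reject_ring's own z axis and vertical below 0.12 rad)) and contact force between the fingers and reject_ring below 0.2 N and distance of each of ring_a, ring_b, bush_a, bush_b from where it was at the start of the episode below 0.025 m), for 0.2 s.
At the end, for the whole second after the job is handed in: Red-marked ring in a bay of the red tray, plain steel rings in the blue, brass bushes in the green, one to a bay: each within 15 mm of the bay centre in x and y, underside less than 7 mm above the bench, upright within 0.12 rad, released and at rest (((x of reject_ring in the frame of red_tray between -0.015 and 0.015 m and y of reject_ring in the frame of red_tray between 0.022 and 0.052 m and z of reject_ring in the frame of red_tray below 0.007 m and angle between reject_ring's own z axis and vertical below 0.12 rad) or (x of reject_ring in the frame of red_tray between -0.015 and 0.015 m and y of reject_ring in the frame of red_tray between -0.052 and -0.022 m and z of reject_ring in the frame of red_tray below 0.007 m and angle between reject_ring's own z axis and vertical below 0.12 rad)) and (((x of ring_a in the frame of blue_tray between -0.015 and 0.015 m and y of ring_a in the frame of blue_tray between 0.022 and 0.052 m and z of ring_a in the frame of blue_tray below 0.007 m and angle between ring_a's own z axis and vertical below 0.12 rad) and (x of ring_b in the frame of blue_tray between -0.015 and 0.015 m and y of ring_b in the frame of blue_tray between -0.052 and -0.022 m and z of ring_b in the frame of blue_tray below 0.007 m and angle between ring_b's own z axis and vertical below 0.12 rad)) or ((x of ring_a in the frame of blue_tray between -0.015 and 0.015 m and y of ring_a in the frame of blue_tray between -0.052 and -0.022 m and z of ring_a in the frame of blue_tray below 0.007 m and angle between ring_a's own z axis and vertical below 0.12 rad) and (x of ring_b in the frame of blue_tray between -0.015 and 0.015 m and y of ring_b in the frame of blue_tray between 0.022 and 0.052 m and z of ring_b in the frame of blue_tray below 0.007 m and angle between ring_b's own z axis and vertical below 0.12 rad))) and (((x of bush_a in the frame of green_tray between -0.015 and 0.015 m and y of bush_a in the frame of green_tray between 0.022 and 0.052 m and z of bush_a in the frame of green_tray below 0.007 m and angle between bush_a's own z axis and vertical below 0.12 rad) and (x of bush_b in the frame of green_tray between -0.015 and 0.015 m and y of bush_b in the frame of green_tray between -0.052 and -0.022 m and z of bush_b in the frame of green_tray below 0.007 m and angle between bush_b's own z axis and vertical below 0.12 rad)) or ((x of bush_a in the frame of green_tray between -0.015 and 0.015 m and y of bush_a in the frame of green_tray between -0.052 and -0.022 m and z of bush_a in the frame of green_tray below 0.007 m and angle between bush_a's own z axis and vertical below 0.12 rad) and (x of bush_b in the frame of green_tray between -0.015 and 0.015 m and y of bush_b in the frame of green_tray between 0.022 and 0.052 m and z of bush_b in the frame of green_tray below 0.007 m and angle between bush_b's own z axis and vertical below 0.12 rad))) and linear speed of each of reject_ring, ring_a, ring_b, bush_a, bush_b below 0.02 m/s and angular speed of each of reject_ring, ring_a, ring_b, bush_a, bush_b below 0.3 rad/s); the robot touches nothing.
It fails at once if the tape roll is disturbed (moved more than 20 mm) (distance of tape_roll from where it was at the start of the episode above 0.02 m).
It fails at once if the eraser is disturbed (moved more than 20 mm) (distance of eraser from where it was at the start of the episode above 0.02 m).
It also fails if it takes over 131 s, if anything falls off the work surface, if the arm or the gripper's body presses on something with over 40 N, if the wrist force passes 120 N, or if a joint passes its speed limit or range.

### The arm

A 6-joint arm with a two-finger parallel gripper is mounted at the origin on the work surface. World frame = base frame: x ahead of the robot, y to its left, z up, the work surface at z = 0. Lengths are in m, angles in rad, forces in N, time in s.
With the tool pointing down it reaches from about 0.325 to 0.775 m from the base axis. Payload 9.3 kg.
Tool frame: the origin (TCP) lies midway between the tips of the shut fingers; the grasp point (between the pads) lies 19 mm behind it; y points along the fingers, z is the direction in which the jaws open and shut, and the axes are right-handed (so a half turn about y gives the same grasp; the last joint's range is limited). The gripper opens to 85 mm and grips with 20 to 120 N. Pads are 22 mm wide; open, the fingers measure 114 mm over their backs; the gripper's body (76 mm by 85 mm) begins 54 mm behind the grasp point. The pads swing forward as they close: fully open they stand 13 mm farther back than shut.
Start: joints at [-1.451, 0.259, 0.021, 1.334, 0, 1.418], TCP at [0.148, -0.53, 0.231] pointing down, gripper open.
Joint ranges: [-3.04, 3.04], [-0.91, 1.82], [-1.04, 1.36], [-1.92, 1.95], [-1.52, 1.45], [-3.14, 3.14]. Speed limits (rad/s): [2.22, 2.22, 2.79, 3.14, 3.14, 3.14].

### API

Orientations are given as a rotation vector (axis times angle).
In Python, from rig import ctrl gives the robot as it stands. Calls block until the motion is done:
- ctrl.reach(position, orientation): joint-space move of the TCP to a pose.
- ctrl.movel(position, frame=None, speed=0.15, threshold=None): straight line of the TCP; frame=None keeps the orientation; speed is the mean speed in m/s. With threshold (N) it stops when the force on the tool has changed by that much, and returns True; else False.
- ctrl.set_joints(angles): joint-space move.
- ctrl.move_gripper(opening, effort=None): opening from 0.0 (shut) to 1.0 (fully open); effort is the grip in N (None keeps the last); returns when the fingers have stopped.
- ctrl.dwell(seconds).
- ctrl.inverse_kinematics(position, orientation): joint angles nearest the present ones, or None.
- ctrl.get_image(name): name is "scene" or "side" or "wrist"; returns a dict with "color" (384x512x3 uint8, blue, green, red), "K" (3x3 intrinsics, pixels), "camera_from_world" (4x4, takes a point from world to camera coordinates); the wrist camera has in their place "tool_from_camera" (4x4, takes a point from camera to tool coordinates, whose origin is the TCP and whose axes are the tool frame's). Camera axes: x right, y down, z forward; pixel columns grow to the right and rows downward; lengths in m; the calibration is good to about 2 mm. A picture is of the moment at which its call begins: read the wrist's pose just before it. There is no depth.
A pose or a line that the arm cannot do raises ctrl.PlanningError and nothing moves.
- ctrl.finish_job(): hands the job in, once; it reports no verdict.
Trained networks look in a picture, given as the dict that the camera call returned (one of the last four; its "shot" number tells which), for a name from the list of things; names that differ only in an ending like _2 or _b are one class to them, and where a whole thing is asked for, a point or a joint stands for the part that bears it (a point fixed in the world has none). Each returns a list of dicts, best first, with "score" (0 to 1); they miss things now and then, are a little off and sometimes report something else, mostly with a low value. They report only what shows in the picture. A call takes as long as a camera call.
- ctrl.find_in(picture, query): "position" ([column, row] in pixels, amid what is visible of it).
- ctrl.cut_out(picture, query): "mask" (384x512 bool, what is visible of it) and "position" ([column, row] in pixels, amid what is visible of it).
Readings, each from a call of its own:
- ctrl.read_t(): time.
- ctrl.read_joint_pos(): joint angles.
- ctrl.read_qd(): joint speeds.
- ctrl.read_joint_efforts(): joint torques, N m.
- ctrl.read_ee_pos(): TCP position.
- ctrl.read_eef_rot(): TCP orientation.
- ctrl.read_force(): force on the tool from outside, world axes, zero at the start.
- ctrl.read_moment(): the same for the moment, N m.
- ctrl.read_grip_width(): opening from 0.0 (shut) to 1.0 (fully open).
Only numpy, scipy, OpenCV 4.12 (cv2) and the standard library are available. Lean on these libraries where they do the work, as an engineer would, in place of code of your own. Each camera call takes 0.05 s, during which the arm holds its last target.

## Working session

There is one attempt and no reset: what is moved stays moved. The work goes in short steps, each a Python script; the robot and the scene stay as the last script left them, time stands still between calls to the robot, and variables do not carry over. Pictures are saved under pics/ and viewed, and the job is handed in when it is done.

```bash
mkdir -p pics; ls; python3 - <<'E'
from rig import ctrl
import cv2
for n in ["scene","side","wrist"]:
    p=ctrl.get_image(n); cv2.imwrite(f"pics/{n}0.png",p["color"])
    print(n,p["K"].tolist(), p.get("camera_from_world",p.get("tool_from_camera")).round(3).tolist())
print(ctrl.read_t(),ctrl.read_ee_pos(),ctrl.read_eef_rot())
E
```

```text
pics
scene [[370.5692828226561, 0.0, 259.6220093167944], [0.0, 370.5692828226561, 195.78716136642652], [0.0, 0.0, 1.0]] [[0.405, 0.914, -0.013, -0.239], [0.764, -0.346, -0.544, -0.394], [-0.502, 0.211, -0.839, 1.153], [0.0, 0.0, 0.0, 1.0]]
side [[436.2395968184456, 0.0, 252.54724591097803], [0.0, 436.2395968184456, 190.28376486644055], [0.0, 0.0, 1.0]] [[-0.878, -0.478, 0.004, 0.496], [-0.284, 0.515, -0.809, 0.18], [0.384, -0.711, -0.588, 0.876], [0.0, 0.0, 0.0, 1.0]]
wrist [[267.1186366486541, 0.0, 252.55159912808216], [0.0, 267.1186366486541, 192.17624698737006], [0.0, 0.0, 1.0]] [[-0.001, 0.957, 0.289, -0.075], [0.001, -0.289, 0.957, -0.143], [1.0, 0.001, -0.001, -0.0], [0.0, 0.0, 0.0, 1.0]]
0.15 [ 0.14816269 -0.52946318  0.23081965] [-0.28487786  2.07652484 -2.07444747]
```

View pics/scene0.png

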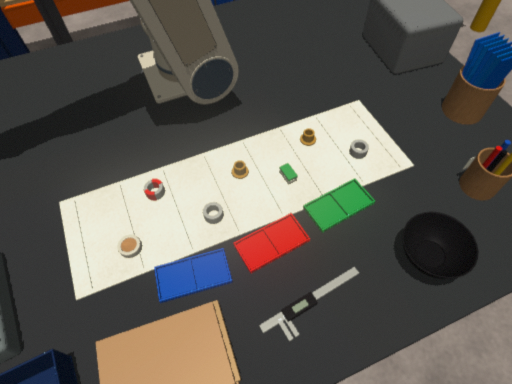

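View pics/side0.png

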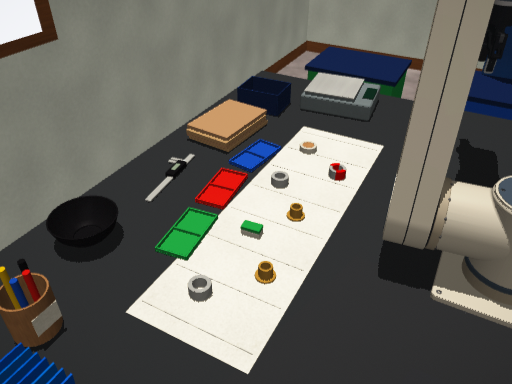

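View pics/wrist0.png

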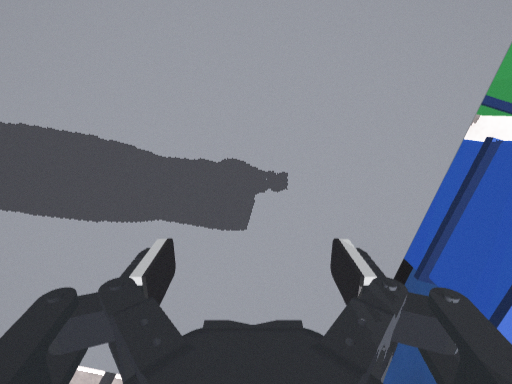

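The scene view shows everything:

- Red-marked ring at (154,189), plain rings at (213,212) and (359,148).
- Bushes at (240,170) and (308,137).
- Tape at (129,245), eraser at (288,173).
- Trays: blue (193,275), red (271,242), green (339,204).

Next I'll fit poses with the network masks from both fixed cameras.

```bash
cat > vis.py <<'E'
import numpy as np, cv2
from scipy.optimize import minimize
def proj(p,X):
    T=p["camera_from_world"]; c=X@T[:3,:3].T+T[:3,3]; u=c@p["K"].T; return u[:,:2]/u[:,2:]
a=np.linspace(0,2*np.pi,48,endpoint=False)
def cyl(r,z0,z1): return np.vstack([np.c_[r*np.cos(a),r*np.sin(a),0*a+z] for z in (z0,z1)])
def box(w,l,h): return np.array([[sx*w/2,sy*l/2,z] for sx in(-1,1) for sy in(-1,1) for z in(0,h)])
M={"reject_ring":cyl(.023,0,.026),"ring_a":cyl(.023,0,.026),"bush_a":np.vstack([cyl(.022,0,.006),cyl(.015,.006,.03)]),
"tape_roll":cyl(.025,0,.018),"eraser":box(.026,.046,.024),
"blue_tray":box(.078,.152,.012),"red_tray":box(.078,.152,.012),"green_tray":box(.078,.152,.012)}
def pose(X,q):
    c,s=np.cos(q[2]),np.sin(q[2]); return X@np.array([[c,s,0],[-s,c,0],[0,0,1]])+[q[0],q[1],0]
def hullmask(pts,S=4):
    m=np.zeros((384*S,512*S),np.uint8); h=cv2.convexHull(((pts+.5)*S-.5).astype(np.float32)).reshape(-1,2)
    cv2.fillConvexPoly(m,np.round(h).astype(np.int32),1); return m
def back(p,uv,z):
    T=p["camera_from_world"]; R,t=T[:3,:3],T[:3,3]
    d=R.T@np.linalg.solve(p["K"],[*uv,1]); o=-R.T@t; return (o+d*(z-o[2])/d[2])[:2]
def maskhull(m):
    n,l,st,_=cv2.connectedComponentsWithStats(m.astype(np.uint8)); k=1+np.argmax(st[1:,4])
    ys,xs=np.nonzero(l==k)
    P=np.c_[xs,ys].astype(float)
    return np.vstack([P+d for d in ([-.5,-.5],[.5,.5],[-.5,.5],[.5,-.5])])
def fit(obs,X,q0,yaw):
    # obs: list (pic, mask); returns q, IoU
    H=[(p,hullmask(maskhull(m))) for p,m in obs]
    def f(q):
        s=0; qq=[*q[:2],q[2]/5 if yaw else 0]
        for p,m in H:
            h=hullmask(proj(p,pose(X,qq))); s+=1-(h&m).sum()/(h|m).sum()
        return s/len(H)
    best=None
    for y in ([0,.5,-.5,1,-1,1.5] if yaw else [0]):
        x0=np.array([*q0,5*(y)] if yaw else q0,float)
        n=len(x0); sim=np.vstack([x0]+[x0+np.eye(n)[i]*(.01 if i<2 else .8) for i in range(n)])
        r=minimize(f,x0,method="Nelder-Mead",options=dict(initial_simplex=sim,xatol=1e-4,fatol=1e-4,maxiter=120))
        if best is None or r.fun<best.fun: best=r
    q=best.x.copy(); 
    if yaw:q[2]/=5
    return q,1-best.fun
E
python3 - <<'E'
from rig import ctrl
from vis import *
P=[ctrl.get_image("scene"),ctrl.get_image("side")]
for n in M:
    D=[ctrl.cut_out(p,n) for p in P]
    yaw="tray" in n or n=="eraser"
    cand=[[(d["score"],back(p,d["position"],.012),d["mask"]) for d in dd] for p,dd in zip(P,D)]
    for c in cand: print(n,[(round(float(s),2),b.round(3).tolist(),int(m.sum())) for s,b,m in c])
    for s,b,m in cand[0]:
        if s<.4: continue
        o=[(t,bb,mm) for t,bb,mm in cand[1] if np.hypot(*(bb-b))<.03]
        obs=[(P[0],m)]+([(P[1],o[0][2])] if o else [])
        q,i=fit(obs,M[n],b,yaw); print("   ",n,round(float(s),2),q.round(4).tolist(),"iou",round(i,3),len(obs),
          [fit([ob],M[n],b,yaw)[0].round(4).tolist() for ob in obs])
print(ctrl.read_t())
E
```

```text
reject_ring []
reject_ring [(0.79, [0.42, -0.208], 236), (0.39, [0.513, 0.314], 534)]
ring_a [(0.82, [0.527, -0.101], 330), (0.73, [0.512, 0.312], 308)]
ring_a [(0.79, [0.502, 0.318], 477)]
    ring_a 0.82 [0.5331, -0.0927] iou 0.959 1 [[0.5331, -0.0927]]
    ring_a 0.73 [0.5086, 0.3142] iou 0.94 2 [[0.5084, 0.3143], [0.509, 0.3145]]
bush_a [(0.62, [0.425, 0.207], 207), (0.59, [0.432, 0.011], 247)]
bush_a [(0.82, [0.437, 0.012], 276), (0.76, [0.416, 0.229], 382)]
    bush_a 0.62 [0.4175, 0.217] iou 0.936 2 [[0.4158, 0.2174], [0.418, 0.217]]
    bush_a 0.59 [0.4411, 0.0119] iou 0.928 2 [[0.4403, 0.011], [0.4411, 0.0143]]
tape_roll [(0.92, [0.537, -0.284], 447)]
tape_roll [(0.56, [0.535, -0.288], 194)]
    tape_roll 0.92 [0.5349, -0.2893] iou 0.93 2 [[0.5351, -0.2893], [0.5343, -0.286]]
eraser [(0.66, [0.5, 0.114], 264)]
eraser [(0.69, [0.503, 0.121], 322), (0.69, [0.516, 0.32], 484)]
    eraser 0.66 [0.5033, 0.1155, -1.4712] iou 0.921 2 [[0.5025, 0.1154, -1.4729], [0.5039, 0.1154, 1.7055]]
blue_tray [(0.72, [0.656, -0.185], 2723)]
blue_tray [(0.97, [0.643, -0.155], 913), (0.25, [0.438, 0.021], 265)]
    blue_tray 0.72 [0.6536, -0.1827, -0.1333] iou 0.956 1 [[0.6536, -0.1827, -0.1333]]
red_tray [(0.56, [0.653, -0.005], 2323)]
red_tray [(0.9, [0.642, 0.009], 1258)]
    red_tray 0.56 [0.6518, 0.0006, 0.1116] iou 0.941 2 [[0.652, -0.0001, 0.1119], [0.6504, 0.0031, 0.1238]]
green_tray [(0.58, [0.637, 0.179], 1895)]
green_tray [(0.55, [0.62, 0.202], 1767)]
    green_tray 0.58 [0.6281, 0.1876, 0.12] iou 0.963 2 [[0.6281, 0.1864, 0.1178], [0.6282, 0.1886, 0.1203]]
1.05
```

```bash
python3 - <<'E'
from rig import ctrl
from vis import *
from scipy.spatial.transform import Rotation as R
P=[ctrl.get_image("scene"),ctrl.get_image("side")]
d=ctrl.cut_out(P[1],"reject_ring")[0]
q,i=fit([(P[1],d["mask"])],M["reject_ring"],back(P[1],d["position"],.012),False); print(q,i)
B=[ctrl.cut_out(p,"blue_tray")[0] for p in P]
obs=[(p,b["mask"]) for p,b in zip(P,B)]
b,i=fit(obs,M["blue_tray"],[.65,-.18],True);print("blue",b,i,[fit([o],M["blue_tray"],[.65,-.18],True)[0] for o in obs])
print(R.from_rotvec(ctrl.read_eef_rot()).as_matrix().round(3))
L=[("reject_ring",q),("ring_a",[.5331,-.0927]),("ring_a",[.5086,.3142]),("bush_a",[.4175,.217]),("bush_a",[.4411,.0119]),("eraser",[.5033,.1155,-1.471]),("tape_roll",[.535,-.289]),
("blue_tray",b),("red_tray",[.6518,.0006,.1116]),("green_tray",[.6281,.1876,.12])]
for k,p in enumerate(P):
    im=cv2.resize(p["color"],None,fx=3,fy=3,interpolation=cv2.INTER_CUBIC)
    for n,qq in L:
        h=cv2.convexHull(proj(p,pose(M[n],[*qq,0][:3])).astype(np.float32))
        cv2.polylines(im,[np.round((h+.5)*3).astype(np.int32)],True,(255,0,255),1)
    im=im[300:1000,150:1300] if k==0 else im[350:1100,350:1200]
    im=cv2.resize(im,None,fx=.69,fy=.69,interpolation=cv2.INTER_AREA)
    cv2.imwrite(f"pics/ov{k}.png",im)
E
```

```text
[ 0.41548331 -0.19557246] 0.9169683257918552
blue [ 0.65375617 -0.18077415  3.00785424] 0.9378521527530068 [array([ 0.65373428, -0.18291418, -0.12998283]), array([ 0.65369572, -0.17834031, -0.11213903])]
[[-0.963  0.     0.269]
 [-0.269 -0.    -0.963]
 [ 0.    -1.     0.   ]]
```

View pics/ov0.png

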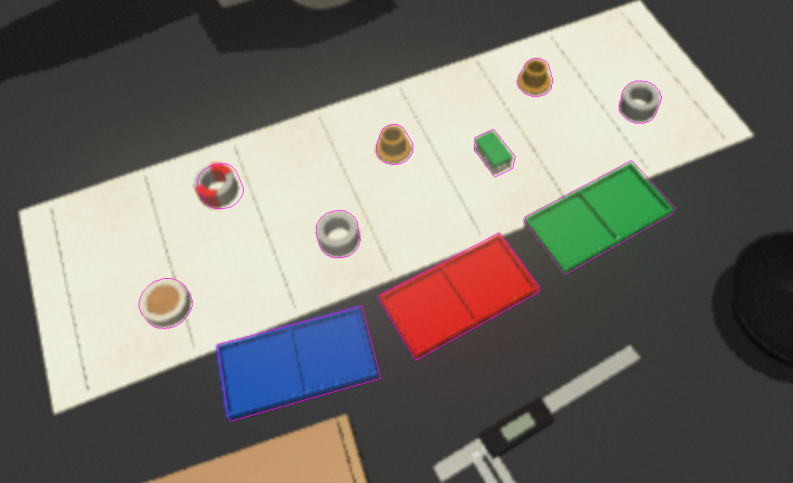

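View pics/ov1.png

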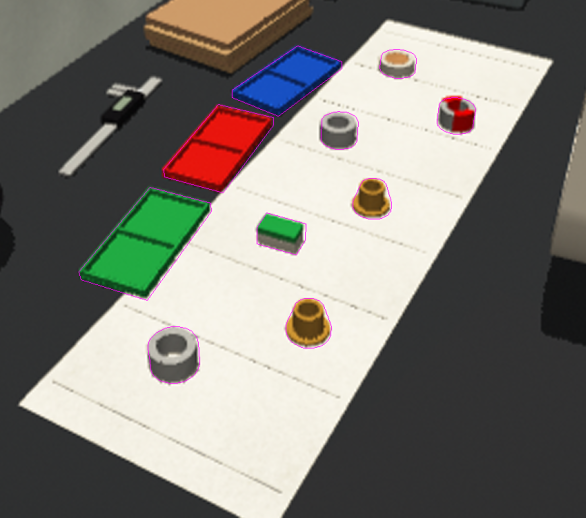

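Both overlays match the objects. The red-ring fit came from the side view only and sits about 1.5 px right in the scene view, so I'll move it about 2 mm in −y. Next: helper, IK check, then the first transfer.

```bash
cat > h.py <<'E'
from rig import ctrl
import numpy as np
from scipy.spatial.transform import Rotation as R
from vis import *
T={"red":(.6518,.0010,.1116),"blue":(.6537,-.1815,-.125),"green":(.6281,.1876,.12)}
def ori(th):
    z=np.array([np.cos(th),np.sin(th),0]); y=np.array([0,0,-1.]); return R.from_matrix(np.c_[np.cross(y,z),y,z]).as_rotvec()
def bay(t,s):
    x,y,a=T[t]; return np.array([x-np.sin(a)*.037*s,y+np.cos(a)*.037*s]),a
def pick(xy,th,zg,eff=50,above=.13):
    o=ori(th)
    ctrl.move_gripper(1.0)
    ctrl.reach([*xy,above],o); ctrl.movel([*xy,zg+.03],speed=.15)
    hit=ctrl.movel([*xy,zg],speed=.05,threshold=12)
    ctrl.move_gripper(0.0,eff); w=ctrl.read_grip_width()
    print("pick hit",hit,"width mm",round(85*w,1),"tcp",ctrl.read_ee_pos().round(4),"t",round(ctrl.read_t(),1))
    ctrl.movel([*xy,above],speed=.15)
    print("held mm",round(85*ctrl.read_grip_width(),1))
def place(t,s,th,zg,op,above=.13):
    xy,a=bay(t,s); o=ori(th)
    ctrl.reach([*xy,above],o); ctrl.movel([*xy,zg+.02],speed=.15)
    hit=ctrl.movel([*xy,zg+.0035],speed=.03,threshold=8)
    print("place hit",hit,"tcp",ctrl.read_ee_pos().round(4))
    ctrl.move_gripper(op); ctrl.dwell(.2)
    print("open mm",round(85*ctrl.read_grip_width(),1))
    ctrl.movel([*xy,above],speed=.15)
    print("t",round(ctrl.read_t(),1))
E
python3 - <<'E'
from h import *
for n,xy in dict(rej=(.416,-.198),r1=(.5331,-.0927),r2=(.5086,.3142),b1=(.4175,.217),b2=(.4411,.0119)).items():
  print(n,[(k,None if (j:=ctrl.inverse_kinematics([*xy,.01],ori(k))) is None else j.round(2).tolist()) for k in (0,np.pi)])
for t in T:
  for s in(1,-1):
    xy,a=bay(t,s); print(t,s,xy.round(3),[None if (j:=ctrl.inverse_kinematics([*xy,.13],ori(a+k))) is None else j.round(2).tolist() for k in (0,np.pi)])
E
```

```text
rej [(0, [-0.63, 0.29, -0.56, 0.72, 0.0, 0.94]), (3.141592653589793, [-0.63, 0.29, -0.56, 0.72, 0.0, -2.2])]
r1 [(0, [-0.33, 0.4, -0.37, 0.79, 0.0, 1.24]), (3.141592653589793, [-0.33, 0.4, -0.37, 0.79, 0.0, -1.9])]
r2 [(0, [0.41, 0.48, -0.23, 0.86, 0.0, 1.98]), (3.141592653589793, [0.41, 0.48, -0.23, 0.86, 0.0, -1.16])]
b1 [(0, [0.3, 0.31, -0.54, 0.73, 0.0, 1.87]), (3.141592653589793, [0.3, 0.31, -0.54, 0.73, 0.0, -1.27])]
b2 [(0, [-0.16, 0.27, -0.6, 0.7, 0.0, 1.41]), (3.141592653589793, [-0.16, 0.27, -0.6, 0.7, 0.0, -1.73])]
red 1 [0.648 0.038] [[-0.07, 0.47, 0.08, 1.18, 0.0, 1.39], [-0.07, 0.47, 0.08, 1.18, 0.0, -1.75]]
red -1 [ 0.656 -0.036] [[-0.18, 0.48, 0.1, 1.19, 0.0, 1.28], [-0.18, 0.48, 0.1, 1.19, 0.0, -1.86]]
blue 1 [ 0.658 -0.145] [[-0.34, 0.51, 0.15, 1.21, 0.0, 1.35], [-0.34, 0.51, 0.15, 1.21, 0.0, -1.79]]
blue -1 [ 0.649 -0.218] [[-0.45, 0.53, 0.19, 1.23, 0.0, 1.25], [-0.45, 0.53, 0.19, 1.23, 0.0, -1.89]]
green 1 [0.624 0.224] [[0.22, 0.49, 0.12, 1.2, 0.0, 1.67], [0.22, 0.49, 0.12, 1.2, 0.0, -1.47]]
green -1 [0.633 0.151] [[0.11, 0.47, 0.08, 1.19, 0.0, 1.56], [0.11, 0.47, 0.08, 1.19, 0.0, -1.59]]
```

```bash
python3 - <<'E'
from h import *
pick((.416,-.198),0,.007)
place("red",1,T["red"][2],.011,.75)
for n in("scene","side"): cv2.imwrite(f"pics/{n}1.png",ctrl.get_image(n)["color"])
E
```

```text
pick hit False width mm 44.1 tcp [ 0.4161 -0.1981  0.0076] t 5.1
held mm 43.7
place hit False tcp [0.6477 0.0378 0.0144]
open mm 63.8
t 10.3
```

View pics/scene1.png

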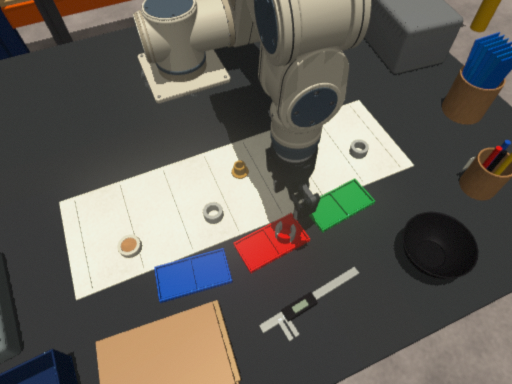

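View pics/side1.png

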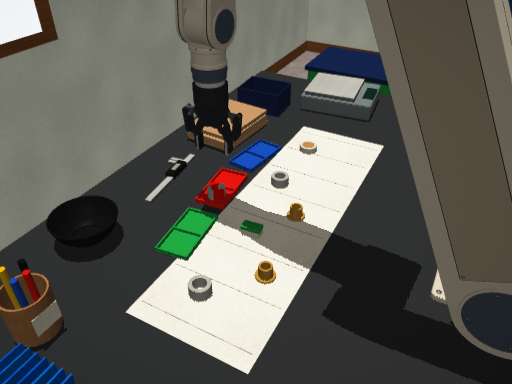

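The scene view shows the ring in the red tray's right bay, around (285,232); the side view has it near (217,190). I'll zoom in and fit it before moving on.

```bash
python3 - <<'E'
from h import *
P={n:ctrl.get_image(n) for n in("scene","side")}
xy,a=bay("red",1); ims=[]
for n,p in P.items():
    d=ctrl.cut_out(p,"reject_ring"); print(n,[(round(float(k["score"]),2),k["position"],int(k["mask"].sum()),back(p,k["position"],.017)) for k in d],xy)
    im=cv2.resize(p["color"],None,fx=6,fy=6,interpolation=cv2.INTER_CUBIC)
    h=cv2.convexHull(proj(p,M["ring_a"]+[*xy,.004]).astype(np.float32))
    cv2.polylines(im,[np.round((h+.5)*6).astype(np.int32)],True,(255,0,255),1)
    c=(proj(p,np.array([[*xy,.01]]))[0]*6).astype(int); ims.append(im[c[1]-190:c[1]+190,c[0]-190:c[0]+190])
cv2.imwrite("pics/z1.png",np.hstack(ims))
E
```

```text
scene [(0.4, [340.3, 200.5], 1844, array([0.62761409, 0.1890464 ]))] [0.64767937 0.03776983]
side [(0.56, [215.9, 192.2], 267, array([0.64546838, 0.04205477]))] [0.64767937 0.03776983]
```

View pics/z1.png

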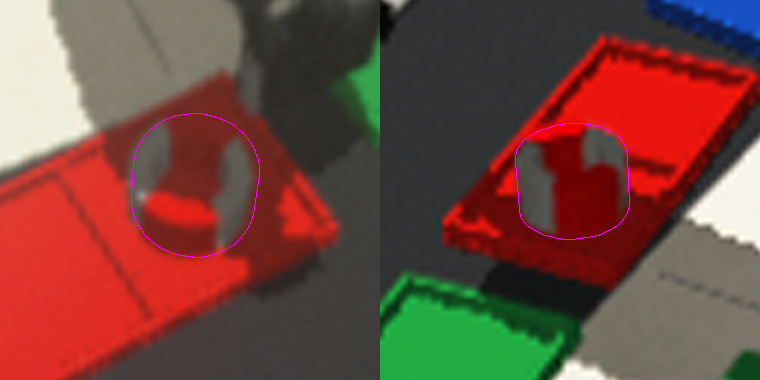

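The ring stands flat in the right bay and its predicted outline matches in both views. Next the two plain rings.

```bash
python3 - <<'E'
from h import *
pick((.5331,-.0927),0,.007)
place("blue",1,T["blue"][2],.011,.75)
pick((.5087,.3143),0,.007)
place("blue",-1,T["blue"][2],.011,.75)
for n in("scene","side"): cv2.imwrite(f"pics/{n}2.png",ctrl.get_image(n)["color"])
E
```

```text
pick hit False width mm 43.5 tcp [ 0.5333 -0.0928  0.0077] t 13.7
held mm 43.9
place hit False tcp [ 0.6583 -0.1448  0.0144]
open mm 63.6
t 18.2
pick hit False width mm 44.1 tcp [0.5089 0.3144 0.0078] t 22.3
held mm 44.0
place hit False tcp [ 0.6491 -0.2183  0.0145]
open mm 63.7
t 28.2
```

View pics/scene2.png

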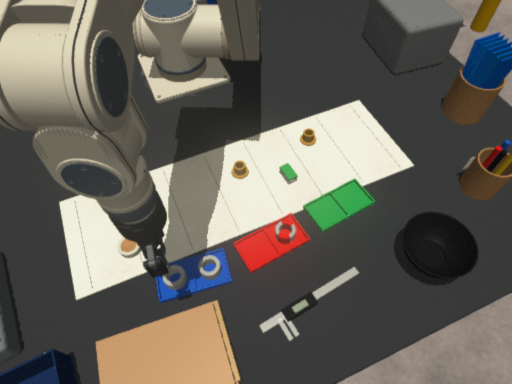

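View pics/side2.png

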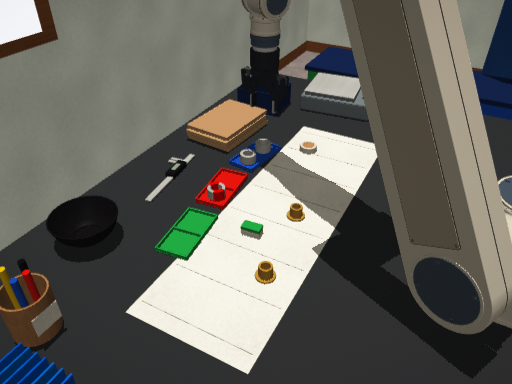

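Both plain rings are in the blue bays, at (210,265) and (175,276) in the scene view, and everything else is unmoved. Next the bushes, gripped by the neck above the flange.

```bash
python3 - <<'E'
from h import *
pick((.4411,.012),0,.011)
place("green",-1,T["green"][2],.0155,.7)
pick((.4173,.2172),0,.011)
place("green",1,T["green"][2],.0155,.7)
ctrl.reach([.45,-.1,.3],ori(0))
P={n:ctrl.get_image(n) for n in("scene","side")}
for n,p in P.items(): cv2.imwrite(f"pics/{n}3.png",p["color"])
L=[("reject_ring",bay("red",1)[0]),("ring_a",bay("blue",1)[0]),("ring_a",bay("blue",-1)[0]),("bush_a",bay("green",1)[0]),("bush_a",bay("green",-1)[0])]
ims=[]
for n,p in P.items():
    im=cv2.resize(p["color"],None,fx=4,fy=4,interpolation=cv2.INTER_CUBIC)
    for k,xy in L:
        h=cv2.convexHull(proj(p,M[k]+[*xy,.004]).astype(np.float32)); cv2.polylines(im,[np.round((h+.5)*4).astype(np.int32)],True,(255,0,255),1)
    ims.append(cv2.resize(im[640:1240,560:1560] if n=="scene" else im[520:1080,560:1160],(700,420) if n=="scene" else (600,560)))
    cv2.imwrite(f"pics/f_{n}.png",ims[-1])
print(ctrl.read_t())
E
```

```text
pick hit False width mm 28.1 tcp [0.4412 0.012  0.0115] t 31.9
held mm 28.1
place hit False tcp [0.6326 0.1509 0.019 ]
open mm 59.6
t 36.7
pick hit False width mm 28.4 tcp [0.4175 0.2172 0.0115] t 40.1
held mm 28.1
place hit False tcp [0.6237 0.2243 0.0189]
open mm 59.4
t 44.9
46.4583
```

View pics/f_scene.png

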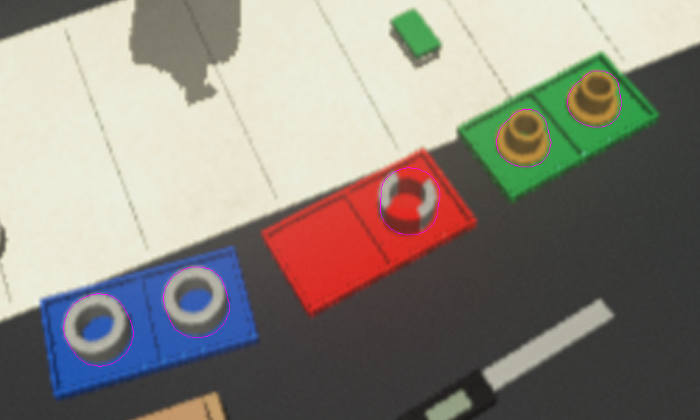

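View pics/f_side.png

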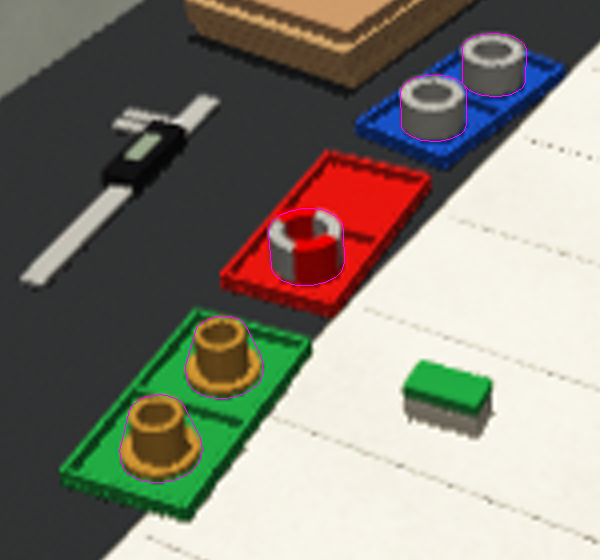

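View pics/scene3.png

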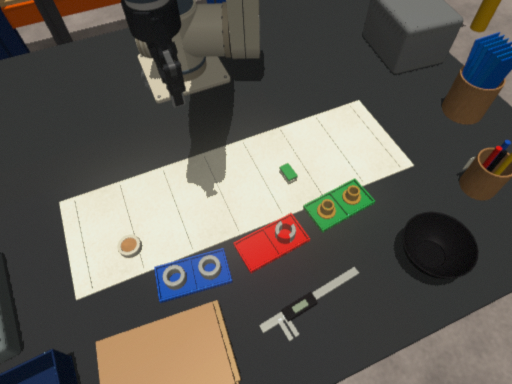

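All five parts sit upright in their bays and match the predicted outlines. Tape (129,245) and eraser (288,173) are unmoved, and the arm is clear, so I'm handing in.

```bash
python3 - <<'E'
from rig import ctrl
ctrl.finish_job(); print(ctrl.read_t())
E
```

```text
the job is handed in; nothing more can be done
the job is handed in; nothing more can be done
```

All five parts are sorted and the job is handed in; the last time reading before that was 46.5 s of the 131 s allowed. I put the red-marked ring in the red tray first, before touching any other part. The two plain rings then went into the blue tray and the two bushes, flange down, into the green tray.

- **Final check:** In the last pictures from both fixed cameras, every part stands upright at its bay centre, within about 3 mm of the predicted outline. The tape roll and eraser show at the same pixels as at the start, and the arm was clear of everything.
- **Disagreements:**
    - The network did not find the red-marked ring in the scene view, before or after the move: nothing the first time, then a false hit on the green tray. I located it from the side view and confirmed it by overlay.
    - The gripper read about 2 mm narrower than the stated diameter on every part (44 mm on the rings, 28 mm on the bush necks), but all the grasps held.

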